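# Take a blank reading on the round-capped photometer

## Task

Take a blank reading on the photometer with the round cap: press its cap down until the carriage latches and stays down by itself, take the hand right off it for two seconds while it reads, then press it once more so that the carriage is released and pops fully up again. Leave the other photometer, the one with the square cap, latched down as it is.

Things in the scene. Friction and masses are not known exactly. Their poses are not given: they have to be found in the camera images.
- round_photometer_cap (a point): Centre of the top of the round grey cap (disc 50 mm across, 10 thick) on the carriage of one white bench photometer; moves with it: 117 mm above the worktop when up, 100 when latched, 93 at the stop. z up. Press straight down on its middle with shut fingers. Photometer fixed; housing 90 mm wide, 100 deep, 81 high under the cap, its low keypad foot reaching 81 mm in front of the cap's centre.
- round_photometer_carriage (a joint): How far the round cap is down, m: 0 fully up (start), 0.017 latched, 0.024 bottom stop. Spring-loaded push-push latch: pressed past 0.022 (best to the stop) and let go it latches; pressed again past 0.022 and let go it rises to 0 by itself. A short press does nothing. The spring pushes back 2 N at the top, 3 to 4 N at the bottom, more if pressed fast; 7 N or more is at the stop.
- square_photometer_cap (a point): Centre of the top of the square grey cap (46 x 46 mm, 10 thick) of the second photometer, otherwise the same as the first and also fixed, 0.22 m or more away sideways. It starts latched down, about 100 mm above the worktop, and is to be left alone. z up.
- square_photometer_carriage (a joint): The same for the square cap, m: 0 up, about 0.017 latched (as it starts), 0.024 bottom stop.

How it is judged:
By the outcome, as a careful person would: the job done as asked, in the order asked, and still so for the second after the job is handed in, with the robot touching nothing.
It also fails if it takes over 40 s, if anything falls off the work surface, if the arm or the gripper's body presses on something with over 40 N, if the wrist force passes 120 N, or if a joint passes its speed limit or range.

## Robot

A 6-joint arm with a two-finger parallel gripper is mounted at the origin on a cart in front of the work surface, level with it; the furniture and walls round the work are solid. World frame = base frame: x ahead of the robot, y to its left, z up, the work surface at z = 0. Lengths are in m, angles in rad, forces in N, time in s.
With the tool pointing down it reaches from about 0.25 to 0.775 m from the base axis. Payload 4 kg.
Tool frame: the origin (TCP) lies at the very end of the fingers, on their centre line; the grasp point (between the pads) lies 19 mm behind it (robot.pinch_z is the distance from the TCP to the grasp point, in m); z points along the fingers, y is the line along which they close (so a half turn about z gives the same grasp; the last joint's range is limited). The gripper opens to 94 mm and grips with 3 to 60 N. Pads are 16 mm wide; open, the fingers measure 119 mm over their backs; the gripper's body (75 mm by 177 mm) begins 78 mm behind the grasp point.
Start: joints at [-1.266, 0.087, 1.371, -0, 1.684, -0.103], TCP at [0.218, -0.505, 0.206] pointing down, gripper open.
Joint ranges: [-3.1, 3.1], [-0.76, 2.03], [0.27, 2.55], [-1.08, 4.22], [0.17, 2.65], [-2.57, 2.57]. Speed limits (rad/s): [2.79, 2.79, 3.14, 3.14, 3.14, 3.14].

## Interface

Orientations are given as [roll, pitch, yaw] about the fixed x, y, z axes, in that order (R = Rz(yaw) Ry(pitch) Rx(roll)).
In Python, from bench import robot gives the robot as it stands.
- The arm moves only by the tool arm_command, never from a script. Its argument "targets" is one flat list of numbers, 7 for each row, row after row: the turn, a rotation vector about the tool's x, y, z in degrees, then the shift along the tool's x, y, z in mm, then the closure, from -1 (fully open) to 1 (shut). In form: [ax, ay, az, x, y, z, hand, ax, ay, az, x, y, z, hand, ...]. A call has 1 to 20 rows; each row is the pose to reach, as a shift and turn from the pose commanded when the call began, along the tool's axes at that moment; what a row does not reach only later rows make up. A row lasts 1/10 s, in which the tool goes at most 50 mm and 8.59 degrees, less where a joint would pass 70% of its speed; a pose out of reach is approached as far as the arm can. A call with a gripper value outside its range is refused whole. The fingers move at their own pace and stop on an object; the grip force is fixed at half the most. Time passes only in rows, so rows that repeat a pose let the fingers close. It gives the time, the measured TCP pose, the force, the opening and the grip force at its end, in the units of the state.
- robot.get_obs(): the state, without advancing time (a new reading comes with each control period).
- robot.snapshot(name): name is "scene" or "top" or "wrist"; returns a dict with "color" (420x560x3 uint8, red, green, blue), "range_z" (420x560 float32, m along the optical axis (not along the pixel's ray), 0 where there is no reading), "fx", "fy", "cx", "cy" (pixels), "T" (4x4, takes a point from camera to world coordinates); the wrist camera has in their place "T_tool_cam" (4x4, takes a point from camera to tool coordinates, whose origin is the TCP and whose axes are the flange's). Camera axes: x right, y down, z forward; pixel columns grow to the right and rows downward; lengths in m; the calibration is good to about 2 mm. A picture is of the moment at which its call begins: read the wrist's pose just before it.
- robot.close_job(): hands the job in; it is judged then, once.
The state is a dict: "time": time; "joint_positions": joint angles; "qvel": joint speeds; "joint_torque": joint torques, N m; "tool_pos": TCP position; "ee_rot": TCP orientation; "wrist_force": force on the tool from outside, world axes, zero at the start; "wrist_torque": the same for the moment, N m; "width": finger opening in m; "finger_force": force on a finger pad.
Only numpy, scipy, OpenCV 4.12 (cv2) and the standard library are available. Lean on these libraries where they do the work, as an engineer would, in place of code of your own. Each camera call takes 0.05 s, during which the arm holds its last target. There are 200 camera calls.

## Working session

There is one attempt and no reset: what is moved stays moved. The work goes in short steps, Python scripts to look and compute and a tool call to move; the robot and the scene stay as the last step left them, time stands still between calls to the robot, and variables do not carry over. Pictures are saved under pics/ and viewed, at most 10 in all, crops included, and the job is handed in when it is done.

Besides the shell and the picture viewer there is one more tool, called after "Request:" as name(argument=value, ...), one argument or row to a line, values as JSON. arm_command: Moves the arm, as the interface text tells. Its arguments: {"type":"object","properties":{"targets":{"type":"array"}},"required":["targets"]}

```bash
mkdir -p pics
python3 - <<'E'
from bench import robot
import cv2,numpy as np
o=robot.get_obs();print(o["time"],o["tool_pos"],o["ee_rot"],o["width"])
ims=[]
for n in("scene","top"):
    s=robot.snapshot(n);np.savez(n+".npz",**s);ims.append(s["color"][...,::-1])
    print(n,s["fx"],s["cx"],s["cy"],s["T"].round(3).tolist())
cv2.imwrite("pics/a.png",cv2.resize(np.vstack(ims),(400,600)) if 0 else ims[1]);cv2.imwrite("pics/b.png",ims[0])
E
```

```text
0.0 [ 0.21796577 -0.50437285  0.2043151 ] [-3.13941312e+00 -2.21294869e-04  4.07825093e-01] 0.09378013792123238
scene 537.2364625019379 277.7743864458019 202.36179333493092 [[-0.868, -0.285, 0.406, 0.146], [-0.495, 0.527, -0.69, 0.709], [-0.017, -0.8, -0.599, 0.739], [0.0, 0.0, 0.0, 1.0]]
top 390.80697158739537 284.94981134565444 211.10895155210076 [[0.006, -0.989, 0.151, 0.431], [-1.0, -0.007, -0.007, -0.005], [0.008, -0.151, -0.988, 0.945], [0.0, 0.0, 0.0, 1.0]]
```

View pics/a.png

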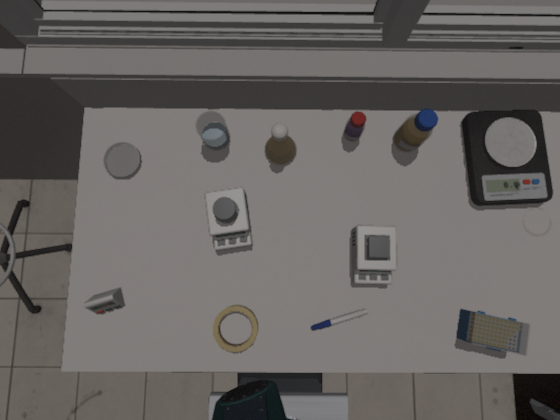

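View pics/b.png

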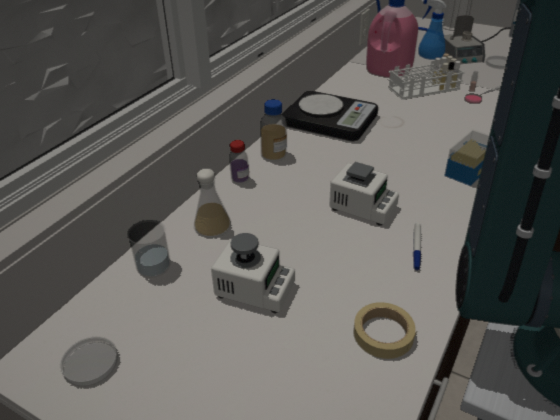

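The top view shows the round cap near (225,209) and the square one near (378,247). In the scene view the round cap is near (245,243), and it is up.

```bash
cat > m.py <<'E'
import cv2,numpy as np
def cap(s,u,v,z,r=22):
    g=cv2.cvtColor(s["color"],cv2.COLOR_RGB2GRAY); T=s["T"]
    h,w=g.shape; V,U=np.mgrid[:h,:w]
    d=np.stack([(U-s["cx"])/s["fx"],(V-s["cy"])/s["fy"],np.ones((h,w))],-1)
    P=(d*s["range_z"][...,None])@T[:3,:3].T+T[:3,3]
    m=((abs(U-u)<r)&(abs(V-v)<r)&(abs(P[...,2]-z)<.006)&(s["range_z"]>0)&(g<130)).astype(np.uint8)
    c=max(cv2.findContours(m,0,2)[0],key=cv2.contourArea)
    (a,b),_=cv2.minEnclosingCircle(c); M=cv2.moments(c); a2,b2=M["m10"]/M["m00"],M["m01"]/M["m00"]
    ray=T[:3,:3]@[(a2-s["cx"])/s["fx"],(b2-s["cy"])/s["fy"],1]
    p=T[:3,3]+ray*(z-T[2,3])/ray[2]
    q=P[m>0]
    print("px",a,b,a2,b2,"n",m.sum(),"ray",p.round(4),"depthmed",np.median(q,0).round(4),"ext",np.ptp(q,0).round(3))
    return p
E
python3 - <<'E'
from m import *
t=np.load("top.npz");s=np.load("scene.npz")
p=cap(t,225,209,.117);cap(s,245,243,.117);cap(t,378,247,.1);cap(s,361,172,.1)
print(np.hypot(*p[:2]))
from scipy.spatial.transform import Rotation as R
from bench import robot
o=robot.get_obs();Rt=R.from_euler("xyz",o["ee_rot"]).as_matrix()
print(Rt.T@(p-o["tool_pos"]))
E
```

```text
px 223.37417602539062 208.552978515625 223.26233766233767 208.44935064935066 n 417 ray [0.5622 0.121  0.117 ] depthmed [0.5621 0.1213 0.116 ] ext [0.05  0.049 0.01 ]
px 243.9642791748047 243.5 243.86968290796597 242.8704563031709 n 466 ray [0.5609 0.1238 0.117 ] depthmed [0.5611 0.1243 0.1171] ext [0.049 0.051 0.009]
px 378.5 247.0 378.2433862433862 247.1216931216931 n 450 ray [ 0.4827 -0.2135  0.1   ] depthmed [ 0.4829 -0.2137  0.0992] ext [0.044 0.046 0.01 ]
px 359.5 170.0 359.4679715302491 170.24080664294186 n 310 ray [ 0.4815 -0.2108  0.1   ] depthmed [ 0.4815 -0.2106  0.1004] ext [0.047 0.051 0.01 ]
0.5750898422032524
[ 0.56405009 -0.43749767  0.0884166 ]
```

Request:
arm_command(
  targets=[0,0,0,20,-15,0,1,0,0,0,55,-43,0,1,0,0,0,92,-72,0,1,0,0,0,130,-101,0,1,0,0,0,168,-131,0,1,0,0,0,206,-160,0,1,0,0,0,244,-190,0,1,0,0,0,282,-219,0,1,0,0,0,320,-249,0,1,0,0,0,358,-279,0,1,0,0,0,396,-308,0,1,0,0,0,434,-338,0,1,0,0,0,472,-367,0,1,0,0,0,510,-397,0,1,0,0,0,540,-420,0,1,0,0,0,558,-434,20,1,0,0,0,564,-439,45,1,0,0,0,564,-439,45,1,0,0,0,564,-439,45,1,0,0,0,564,-439,45,1],
)

```text
time: 2.1
tool_pos: [0.5622, 0.1211, 0.162]
ee_rot: [3.141, -0.002, 0.407]
wrist_force: [0.4, -0.2, 0.1]
width: 0.0003
finger_force: 0.0
```

```bash
cat > w.py <<'E'
from m import *
from bench import robot
from scipy.spatial.transform import Rotation as R
def look(z,name):
    o=robot.get_obs();Rt=R.from_euler("xyz",o["ee_rot"]).as_matrix()
    s=robot.snapshot("wrist");W=np.eye(4);W[:3,:3]=Rt;W[:3,3]=o["tool_pos"];s["T"]=W@s["T_tool_cam"]
    cv2.imwrite(name,s["color"][...,::-1])
    print(o["time"],o["tool_pos"],o["ee_rot"],o["wrist_force"],o["width"])
    p=np.array([.5615,.1225,z]);q=np.linalg.inv(s["T"])@[*p,1];u=s["fx"]*q[0]/q[2]+s["cx"];v=s["fy"]*q[1]/q[2]+s["cy"]
    print("pred px",u,v)
    try:
        c=cap(s,u,v,z,150);print("cap",c,"tool shift",Rt.T@(c-o["tool_pos"]))
    except Exception as e: print(e)
E
python3 -c "
from w import *
look(.117,'pics/w1.png')"
```

```text
2.1 [0.5622253  0.12110879 0.16195234] [ 3.14069788e+00 -1.85188550e-03  4.06876236e-01] [ 0.43683969 -0.19033307  0.07274363] 0.00025735243220000563
pred px 277.5399958989477 229.51025098100268
px 281.765625 227.53125 281.9479723046489 223.00257171117704 n 2607 ray [0.5677 0.1215 0.117 ] depthmed [0.5676 0.1224 0.1173] ext [0.046 0.049 0.009]
cap [0.56772113 0.12148024 0.117     ] tool shift [0.00511091 0.00179358 0.0449635 ]
```

View pics/w1.png

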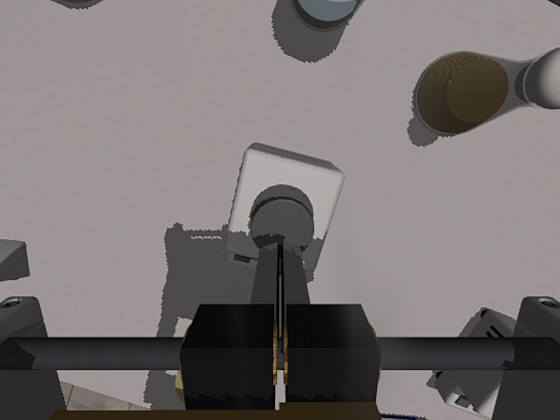

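The wrist view shows the closed fingers over the round cap (disc about (282,227), its near edge hidden by the fingers), with the flask clear on the right. The position agrees within a few mm, so I'll press slowly.

Request:
arm_command(
  targets=[0,0,0,1,1,20,1,0,0,0,1,1,36,1,0,0,0,1,1,42,1,0,0,0,1,1,45,1,0,0,0,1,1,48,1,0,0,0,1,1,51,1,0,0,0,1,1,54,1,0,0,0,1,1,57,1,0,0,0,1,1,60,1,0,0,0,1,1,63,1,0,0,0,1,1,65,1,0,0,0,1,1,67,1,0,0,0,1,1,69,1,0,0,0,1,1,70,1,0,0,0,1,1,70,1],
)

```text
time: 3.65
tool_pos: [0.5638, 0.121, 0.0932]
ee_rot: [3.14, -0.002, 0.408]
wrist_force: [-3.1, -3.6, 12.1]
width: 0.0006
finger_force: 6.0
```

12 N means the cap is at the stop. Lifting clear.

Request:
arm_command(
  targets=[0,0,0,0,0,-3,1,0,0,0,0,0,-6,1,0,0,0,0,0,-10,1,0,0,0,0,0,-20,1,0,0,0,0,0,-40,1,0,0,0,0,0,-70,1,0,0,0,0,0,-70,1,0,0,0,0,0,-70,1],
)

```text
time: 4.45
tool_pos: [0.5631, 0.1218, 0.1606]
ee_rot: [-3.141, -0.001, 0.408]
wrist_force: [0.0, -0.6, -0.8]
width: 0.0004
finger_force: 0.0
```

```bash
python3 -c "
from w import *
look(.1,'pics/w2.png')
s=robot.snapshot('scene');cap(s,243,250,.1,30);cap(s,361,172,.1)
cv2.imwrite('pics/s2.png',s['color'][...,::-1])"
```

```text
4.45 [0.5630677  0.12178265 0.16058306] [-3.14098757e+00 -6.14341869e-04  4.08262877e-01] [ 0.02551116 -0.64394176 -0.82437509] 0.0004064499891826455
pred px 278.1208482227289 223.9772078961515
px 281.94384765625 222.30836486816406 282.0508097165992 220.03151147098512 n 2549 ray [0.5659 0.1209 0.1   ] depthmed [0.5661 0.1216 0.1009] ext [0.049 0.049 0.009]
cap [0.5659156 0.1208971 0.1      ] tool shift [0.00222504 0.00198009 0.06058325]
px 244.46551513671875 250.84483337402344 244.4856921887084 249.9276875483372 n 466 ray [0.561  0.1233 0.1   ] depthmed [0.561  0.1241 0.1006] ext [0.05 0.05 0.01]
px 359.5 170.0 359.65414430530706 170.2432915921288 n 312 ray [ 0.4811 -0.2109  0.1   ] depthmed [ 0.4803 -0.2097  0.1006] ext [0.047 0.051 0.01 ]
```

View pics/s2.png

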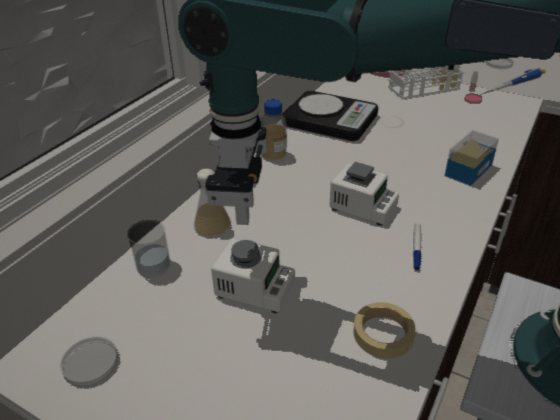

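The scene view shows the round cap latched at 0.1006 m (about (244,250)). The square one is unchanged at (360,170), and the fingers are well clear. Now waiting out the reading, then the second press.

Request:
arm_command(
  targets=[0,0,0,0,0,0,1,0,0,0,0,0,0,1,0,0,0,0,0,0,1,0,0,0,0,0,0,1,0,0,0,0,0,0,1,0,0,0,0,0,0,1,0,0,0,0,0,0,1,0,0,0,0,0,0,1,0,0,0,0,0,0,1,0,0,0,0,0,0,1,0,0,0,0,0,0,1,0,0,0,0,0,0,1,0,0,0,0,0,0,1,0,0,0,0,0,0,1,0,0,0,0,0,0,1,0,0,0,0,0,0,1,0,0,0,0,0,0,1,0,0,0,0,0,0,1,0,0,0,0,0,0,1,0,0,0,0,0,0,1],
)

```text
time: 6.55
tool_pos: [0.5631, 0.1213, 0.1605]
ee_rot: [3.142, -0.0, 0.408]
wrist_force: [-0.3, -0.4, 0.1]
width: 0.0003
finger_force: 0.0
```

Request:
arm_command(
  targets=[0,0,0,0,0,20,1,0,0,0,0,0,40,1,0,0,0,0,0,53,1,0,0,0,0,0,58,1,0,0,0,0,0,61,1,0,0,0,0,0,63,1,0,0,0,0,0,65,1,0,0,0,0,0,67,1,0,0,0,0,0,69,1,0,0,0,0,0,70,1,0,0,0,0,0,70,1],
)

```text
time: 7.65
tool_pos: [0.5637, 0.1213, 0.0932]
ee_rot: [3.141, -0.002, 0.408]
wrist_force: [-5.2, -0.3, 10.3]
width: 0.0007
finger_force: 5.5
```

Request:
arm_command(
  targets=[0,0,0,0,0,-3,1,0,0,0,0,0,-6,1,0,0,0,0,0,-10,1,0,0,0,0,0,-20,1,0,0,0,0,0,-40,1,0,0,0,0,0,-70,1,0,0,0,0,0,-100,1,0,0,0,0,0,-100,1,0,0,0,0,0,-100,1,0,0,0,0,0,-100,1],
)

```text
time: 8.65
tool_pos: [0.5623, 0.1211, 0.1886]
ee_rot: [-3.141, 0.003, 0.408]
wrist_force: [-0.7, -1.0, 0.6]
width: 0.0009
finger_force: 0.0
```

```bash
python3 -c "
from w import *
o=robot.get_obs();print(o['time'],o['tool_pos'],o['wrist_force'])
s=robot.snapshot('scene');cap(s,243,243,.117,30);cap(s,361,172,.1)
cv2.imwrite('pics/s3.png',s['color'][150:330,180:420,::-1])"
```

```text
8.65 [0.56231613 0.12112398 0.188559  ] [-0.69383434 -0.95899254  0.55769728]
px 243.9642791748047 243.5 243.91236127057022 242.92728664370455 n 471 ray [0.5607 0.1239 0.117 ] depthmed [0.5607 0.1242 0.1171] ext [0.05  0.048 0.01 ]
px 359.5 170.5 359.5017921146953 170.15471923536438 n 312 ray [ 0.4816 -0.2111  0.1   ] depthmed [ 0.4813 -0.2098  0.1005] ext [0.046 0.051 0.01 ]
```

View pics/s3.png

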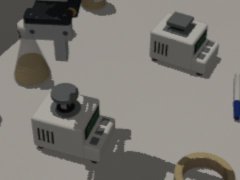

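The crop shows the round cap fully up (0.117 m, scene pixel (244,243)), the square one still latched at (360,170), and the hand clear of both.

```bash
python3 -c "
from bench import robot
print(robot.close_job())"
```

```text
the job is handed in; nothing more can be done
None
```

The blank reading is done and the job is handed in: the round cap latched, was left alone for over 2 s, then was pressed again and is fully up (0.117 m), while the square cap is still latched at 0.100 m.

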